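Set the mallet dies on their marked leather offcuts

TASK

Four steel mallet dies stand among four leather offcuts on the bench, and each offcut is marked in white with the outline of one die. Stand every die upright, cutting edge down, on the offcut that bears its shape, turned so that it covers its outline (the narrow end of the pear-shaped one over the narrow end), and let go of it, so that all four are ready to be struck. Lower the dies onto the leather; do not drop or topple them.

Things in the scene. Friction and masses are not known exactly. Their poses are not given: they have to be found in the camera images.
- round_die: Round, 72 mm across; any yaw fits. Dark steel mallet die, loose, 0.35-0.6 kg, standing on its bright cutting edge: band 28 mm high; arms from its -x and +x ends rise to a bright-topped striking head over the middle, 34 mm along x, 20 along y, 50 to 86 mm above the edge; head's +y/-y sides free to grip. Origin: middle, at the edge; z up.
- round_mark: Round outline, 72 mm across, in white pen on a red to orange leather offcut, fixed, irregular, about 115 mm across, 4 mm thick. Origin: middle of the outline, on the bench (leather's top 4 mm above). Any yaw will do.
- hex_die: Regular hexagon, 68 mm over flats; x to a corner, fits every 60 deg. Dark steel mallet die, loose, 0.35-0.6 kg, standing on its bright cutting edge: band 28 mm high; arms from its -x and +x ends rise to a bright-topped striking head over the middle, 34 mm along x, 20 along y, 50 to 86 mm above the edge; head's +y/-y sides free to grip. Origin: middle, at the edge; z up.
- hex_mark: Regular hexagon outline, 68 mm over flats, in white pen on a red to orange leather offcut, fixed, irregular, about 115 mm across, 4 mm thick. Origin: middle of the outline, on the bench (leather's top 4 mm above). x points to a corner.
- card_die: Rounded rectangle, 84 (x) by 54 mm; half a turn fits too. Dark steel mallet die, loose, 0.35-0.6 kg, standing on its bright cutting edge: band 28 mm high; arms from its -x and +x ends rise to a bright-topped striking head over the middle, 34 mm along x, 20 along y, 50 to 86 mm above the edge; head's +y/-y sides free to grip. Origin: middle, at the edge; z up.
- card_mark: Rounded rectangle outline, 84 by 54 mm, in white pen on a red to orange leather offcut, fixed, irregular, about 115 mm across, 4 mm thick. Origin: middle of the outline, on the bench (leather's top 4 mm above). x runs along its long side.
- fob_die: Pear (key fob), 90 mm along x, round end r 28 at -x, narrow end r 8 at +x; fits one way only. Dark steel mallet die, loose, 0.35-0.6 kg, standing on its bright cutting edge: band 28 mm high; arms from its -x and +x ends rise to a bright-topped striking head over the middle, 34 mm along x, 20 along y, 50 to 86 mm above the edge; head's +y/-y sides free to grip. Origin: middle, at the edge; z up.
- fob_mark: Pear-shaped outline, 90 mm long, as the pear-shaped die, in white pen on a red to orange leather offcut, fixed, irregular, about 115 mm across, 4 mm thick. Origin: middle of the outline, on the bench (leather's top 4 mm above). x points to its narrow end.
- fob_die_tip (a point): Outermost point of the pear-shaped die's narrow end, at the cutting edge, 45 mm along x from the die's origin.
- fob_mark_tip (a point): Outermost point of the narrow end of the pear-shaped outline, on the leather's top, 45 mm along x from the offcut's origin.
Not all that is in view belongs to the job. Leave any turquoise look-alike of the fob_mark alone. What is shaped like the fob_die but yellow is not meant.

How it is judged (in metres and radians):
At the end, for the whole second after the job is handed in: Each die stands upright (0.06 rad) on its own offcut's leather, middle within 10 mm of its outline's middle, turned to it within 0.17 rad (hexagon: any corner; rectangle: either way; round: any; pear: narrow ends within 14 mm), released and at rest (horizontal distance between round_die and round_mark below 0.01 m and height (world z) of round_die between 0.0015 and 0.007 m and angle between each of round_die, hex_die, card_die, fob_die's own z axis and vertical below 0.06 rad and linear speed of each of round_die, hex_die, card_die, fob_die below 0.01 m/s and angular speed of each of round_die, hex_die, card_die, fob_die below 0.1 rad/s and contact force between each of round_die, hex_die, card_die, fob_die and the fingers below 0.1 N and horizontal distance between hex_die and hex_mark below 0.01 m and height (world z) of hex_die between 0.0015 and 0.007 m and (angle between the x axis of hex_die and the x axis of hex_mark, either way round below 0.17 rad or angle between the x axis of hex_die and the x axis of hex_mark, either way round between 0.8772 and 1.2172 rad) and horizontal distance between card_die and card_mark below 0.01 m and height (world z) of card_die between 0.0015 and 0.007 m and angle between the x axis of card_die and the x axis of card_mark, either way round below 0.17 rad and horizontal distance between fob_die and fob_mark below 0.01 m and height (world z) of fob_die between 0.0015 and 0.007 m and horizontal distance between fob_die_tip and fob_mark_tip below 0.014 m and angle between the x axis of fob_die and the x axis of fob_mark, either way round below 0.17 rad); the robot touches nothing.
It fails at once if a die is dropped or flung down (faster than 0.6 m/s within 30 mm of the bench) ((linear speed of round_die above 0.6 m/s and height (world z) of round_die below 0.03 m) or (linear speed of hex_die above 0.6 m/s and height (world z) of hex_die below 0.03 m) or (linear speed of card_die above 0.6 m/s and height (world z) of card_die below 0.03 m) or (linear speed of fob_die above 0.6 m/s and height (world z) of fob_die below 0.03 m)).
It fails at once if a die is toppled (angle between any of round_die, hex_die, card_die, fob_die's own z axis and vertical above 0.8 rad).
It also fails if it takes over 109 s, if anything falls off the work surface, if the arm or the gripper's body presses on something with over 40 N, if the wrist force passes 120 N, or if a joint passes its speed limit or range.

ROBOT

A 7-joint arm with a two-finger parallel gripper is mounted at the origin on the work surface. World frame = base frame: x ahead of the robot, y to its left, z up, the work surface at z = 0. Lengths are in mm, angles in rad, forces in N, time in s.
With the tool pointing down it reaches from about 425 to 975 mm from the base axis. Payload 16.7 kg.
Tool frame: the origin (TCP) lies midway between the tips of the shut fingers; the grasp point (between the pads) lies 19 mm behind it; z points along the fingers, y is the line along which they close (so a half turn about z gives the same grasp; the last joint's range is limited). The gripper opens to 85 mm and grips with 20 to 120 N. Pads are 22 mm wide; open, the fingers measure 114 mm over their backs; the gripper's body (76 mm by 85 mm) begins 54 mm behind the grasp point. The pads swing forward as they close: fully open they stand 13 mm farther back than shut.
Start: joints at [-1.367, 0.426, 0.074, 1.606, -0.034, 1.111, -0.067], TCP at [233.867, 633.153, 231.302] pointing down, gripper open.
Joint ranges: [-2.85, 2.85], [-0.5, 2.14], [-1.23, 1.37], [0.21, 2.46], [-1.02, 4.16], [0.16, 2.05], [-2.73, 2.73]. Speed limits (rad/s): [1.89, 1.89, 2.39, 2.39, 3.01, 3.01, 3.01].

INTERFACE

Orientations are given as a rotation vector (axis times angle).
In Python, from rig import manip gives the robot as it stands. Calls block until the motion is done:
- manip.move_ptp(position, orientation): joint-space move of the TCP to a pose.
- manip.line_to(position, rot=None, v=150, guard=None): straight line of the TCP; rot=None keeps the orientation; v is the mean speed in mm/s. With guard (N) it stops when the force on the tool has changed by that much, and returns True; else False.
- manip.movej(angles): joint-space move.
- manip.gripper_to(opening): finger opening in mm; the grip force is fixed at half the most; returns when the fingers have stopped.
- manip.hold(seconds).
- manip.solve_ik(position, orientation): joint angles nearest the present ones, or None.
- manip.read_state(): the state.
- manip.snapshot(name): name is "side" or "top" or "wrist"; returns a dict with "color" (480x640x3 uint8, blue, green, red), "z_map" (480x640 float32, mm along the optical axis (not along the pixel's ray), 0 where there is no reading), "vertical_fov" (degrees; the focal length in pixels is half the picture's height over the tangent of half this angle, whatever the lens; pixels are square), "cx", "cy" (the principal point, pixels), "k1" (the pictures are not rectified: a ray, as slopes to the right and down, at radius r is drawn at 1 + k1 r^2 times it, then the intrinsics apply), "R" (3x3) and "t" (3): a world point X has camera coordinates R X + t; the wrist camera has in their place "hand_eye" (4x4, takes a point from camera to tool coordinates, whose origin is the TCP and whose axes are the flange's). Camera axes: x right, y down, z forward; pixel columns grow to the right and rows downward; lengths in mm; the calibration is good to about 2 mm. A picture is of the moment at which its call begins: read the wrist's pose just before it.
A pose or a line that the arm cannot do raises manip.Unreachable and nothing moves.
- manip.finish_job(): hands the job in; it is judged then, once.
Trained networks look in the newest picture that a camera, given by its name, has taken for a name from the list of things; names that differ only in an ending like _2 or _b are one class to them, and where a whole thing is asked for, a point or a joint stands for the part that bears it (a point fixed in the world has none). Each returns a list of dicts, best first, with "score" (0 to 1); they miss things now and then, are a little off and sometimes report something else, mostly with a low value. They report only what shows in the picture. A call takes as long as a camera call. They do not tell look-alikes from the thing itself.
- manip.look_for(label, camera): "position" ([x, y, z] in mm, in world coordinates, good to about 4 mm: the middle of the surface that is visible of it).
The state is a dict: "time_s": time; "qpos": joint angles; "qvel": joint speeds; "effort": joint torques, N m; "eef_pos": TCP position; "eef_rot": TCP orientation; "ft_force": force on the tool from outside, world axes, zero at the start; "torque": the same for the moment, N m; "grip_width": finger opening in mm; "finger_force": force on a finger pad.
Only numpy, scipy, OpenCV 4.12 (cv2) and the standard library are available. Lean on these libraries where they do the work, as an engineer would, in place of code of your own. Each camera call takes 0.05 s, during which the arm holds its last target. There are 200 camera calls.

## Working session

There is one attempt and no reset: what is moved stays moved. The work goes in short steps, each a Python script; the robot and the scene stay as the last script left them, time stands still between calls to the robot, and variables do not carry over. Pictures are saved under pics/ and viewed, at most 14 in all, crops included, and the job is handed in when it is done.

```bash
ls; mkdir -p pics
python3 - <<'E'
from rig import manip
import cv2, numpy as np
for c in ("top","side"):
    s=manip.snapshot(c); cv2.imwrite(f"pics/{c}0.png",s["color"]); np.savez(f"{c}0.npz",**s)
    print(c,s["vertical_fov"],s["cx"],s["cy"],s["k1"],np.round(s["R"],3).tolist(),np.round(s["t"],1).tolist())
    for n in ("round","hex","card","fob"):
        for k in("die","mark"):
            print(n,k,[(np.round(d["position"]).tolist(),round(d["score"],2)) for d in manip.look_for(f"{n}_{k}",c)][:4])
print(manip.read_state()["time_s"], manip.read_state()["eef_rot"])
E
```

```text
pics
top 49.619014226264156 308.42028627550155 241.44843365247044 -0.02340126133435152 [[-0.028, -1.0, -0.012], [-0.997, 0.029, -0.071], [0.071, 0.01, -0.997]] [5.9, 498.2, 1156.7]
round die [([436.0, -158.0, 26.0], 0.84), ([461.0, 298.0, 27.0], 0.44), ([432.0, -292.0, 26.0], 0.3)]
round mark [([620.0, -154.0, 4.0], 0.79)]
hex die [([463.0, 297.0, 27.0], 0.61)]
hex mark [([641.0, 143.0, 2.0], 0.7)]
card die [([432.0, -295.0, 22.0], 0.57), ([622.0, -156.0, 3.0], 0.43), ([450.0, 13.0, 2.0], 0.23)]
card mark [([451.0, 14.0, 4.0], 0.94)]
fob die [([739.0, -373.0, 48.0], 0.8), ([628.0, -284.0, 44.0], 0.57)]
fob mark [([250.0, 275.0, 3.0], 0.87), ([292.0, -181.0, 4.0], 0.74), ([626.0, -9.0, 6.0], 0.71)]
side 48.76176561099252 325.0131072534459 233.4713952324723 -0.08500793804477132 [[0.901, -0.434, 0.003], [-0.264, -0.554, -0.79], [0.344, 0.711, -0.614]] [-460.4, 149.1, 907.7]
round die [([432.0, -173.0, 25.0], 0.76), ([433.0, -304.0, 28.0], 0.68)]
round mark [([620.0, -163.0, 3.0], 0.88), ([624.0, -10.0, 2.0], 0.51)]
hex die [([456.0, 288.0, 26.0], 0.98)]
hex mark [([639.0, 139.0, 6.0], 0.58)]
card die [([432.0, -304.0, 27.0], 0.96)]
card mark [([450.0, 6.0, 2.0], 0.63)]
fob die [([738.0, -389.0, 27.0], 0.71), ([626.0, -300.0, 31.0], 0.62)]
fob mark [([624.0, -10.0, 2.0], 0.92), ([295.0, -181.0, 3.0], 0.84), ([249.0, 273.0, 2.0], 0.72)]
0.9 [-5.52925832e-01 -3.09250489e+00  9.23696059e-05]
```

View pics/top0.png

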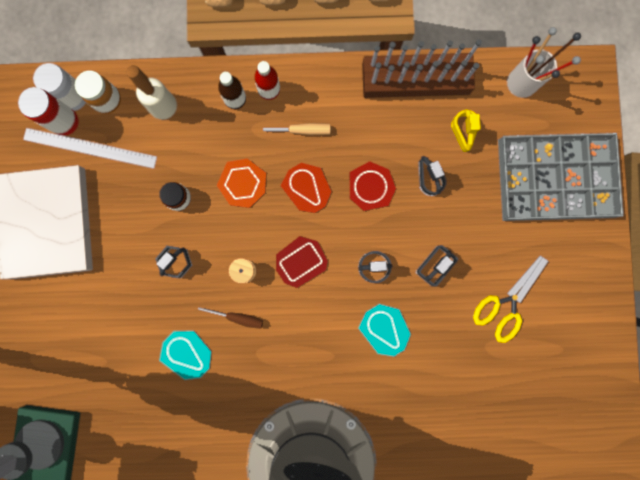

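View pics/side0.png

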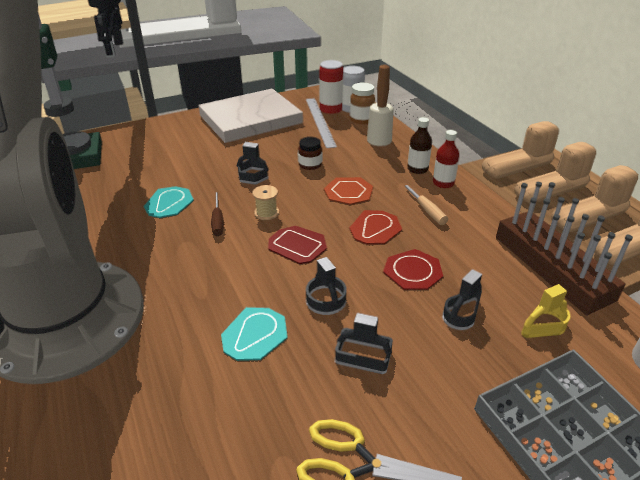

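The top view shows these things, given as (column, row) in pixels:

| Thing | Die | Offcut |
|---|---|---|
| hex | (172,262) | (243,184) |
| round | (376,267) | (371,187) |
| card | (437,266) | (302,262) |
| fob | (432,177), dark | (306,188), orange-red |

Look-alikes to leave alone are the yellow fob at (466,128) and the turquoise pear offcuts at (185,354) and (385,330). By the description, I choose the dark fob die and the red fob mark.

```bash
cat > lib.py <<'E'
from rig import manip
import numpy as np, cv2
from scipy.spatial import cKDTree
from scipy.optimize import least_squares
from scipy.spatial.transform import Rotation as Ro
def poly(name):
    a=np.linspace(0,2*np.pi,400,endpoint=False); c=np.c_[np.cos(a),np.sin(a)]
    if name=="round": P=36*c
    elif name=="hex": P=np.array([[np.cos(t),np.sin(t)] for t in np.arange(6)*np.pi/3])*34/np.cos(np.pi/6)
    elif name=="card":
        r=6; P=np.vstack([r*c+[sx*(42-r),sy*(27-r)] for sx in(1,-1) for sy in(1,-1)])
    else: P=np.vstack([28*c+[-17,0],8*c+[37,0]])
    P=cv2.convexHull(P.astype(np.float32))[:,0].astype(float)
    Q=np.vstack([P,P[:1]]); s=np.r_[0,np.cumsum(np.hypot(*np.diff(Q,axis=0).T))]
    u=np.arange(0,s[-1],.5); return np.c_[np.interp(u,s,Q[:,0]),np.interp(u,s,Q[:,1])]
def snap(cam):
    st=manip.read_state(); s=manip.snapshot(cam)
    if cam=="wrist":
        T=np.eye(4); T[:3,:3]=Ro.from_rotvec(st["eef_rot"]).as_matrix(); T[:3,3]=st["eef_pos"]
        C=T@np.array(s["hand_eye"])
    else:
        C=np.eye(4); C[:3,:3]=np.array(s["R"]).T; C[:3,3]=-C[:3,:3]@s["t"]
    f=240/np.tan(np.radians(s["vertical_fov"])/2)
    v,u=np.mgrid[:480,:640].astype(float)
    K=np.array([[f,0,s["cx"]],[0,f,s["cy"]],[0,0,1]])
    # exact inverse: many iterations of the distortion
    d=cv2.undistortPointsIter(np.stack([u,v],-1).reshape(-1,1,2),K,np.array([s["k1"],0,0,0.]),None,None,(3,40,1e-9)).reshape(480,640,2)
    ray=np.dstack([d,np.ones((480,640))])@C[:3,:3].T
    s["C"]=C; s["ray"]=ray; s["X"]=ray*s["z_map"][...,None]+C[:3,3]; s["X"][s["z_map"]<=0]=np.nan
    return s
def plane(s,z):
    k=(z-s["C"][2,3])/s["ray"][...,2]; return s["C"][:2,3]+s["ray"][...,:2]*k[...,None]
def fit(pts,name,c0,n=12):
    tree=cKDTree(poly(name)); best=None
    def res(p):
        R=np.array([[np.cos(p[2]),-np.sin(p[2])],[np.sin(p[2]),np.cos(p[2])]])
        return tree.query((pts-p[:2])@R)[0]
    for y in np.arange(n)*2*np.pi/n:
        r=least_squares(res,[*c0,y],x_scale=[1,1,.03],diff_step=1e-4,loss="soft_l1")
        if best is None or r.cost<best.cost: best=r
    return best.x,np.sqrt(np.mean(best.fun**2))
def mark(s,name,c0):
    X=plane(s,4); hsv=cv2.cvtColor(s["color"],cv2.COLOR_BGR2HSV)
    b,g,r=[s["color"][...,i].astype(int) for i in range(3)]
    near=np.hypot(*(X-c0).transpose(2,0,1))<58
    m=near&(b>130)&(g>130)
    return (*fit(X[m],name,X[m].mean(0)),m.sum())
def head(s,c0):
    X=s["X"]; m=(np.hypot(X[...,0]-c0[0],X[...,1]-c0[1])<45)&(X[...,2]>76)&(X[...,2]<98)
    m=cv2.morphologyEx(m.astype(np.uint8),cv2.MORPH_OPEN,np.ones((3,3)))>0
    P=plane(s,86)[m]
    (c,w,a)=cv2.minAreaRect(P.astype(np.float32)); 
    if w[0]<w[1]: a+=90
    return np.array(c),np.radians(a),np.array(w),np.nanmedian(X[m][:,2])
def band(s,name,c0,lo=20,hi=33):
    X=s["X"]; m=(np.hypot(X[...,0]-c0[0],X[...,1]-c0[1])<56)&(X[...,2]>lo)&(X[...,2]<hi)
    return (*fit(X[m][:,:2],name,c0),m.sum())
E
python3 - <<'E'
from lib import *
s=snap("top")
M=dict(round=(620,-154),hex=(641,143),card=(451,14),fob=(626,-9)); D=dict(round=(436,-158),hex=(463,297),card=(432,-295),fob=(628,-284))
np.set_printoptions(precision=2,suppress=True)
for n in M: print(n,"mark",*mark(s,n,M[n])); print(" head",*head(s,D[n])); print(" band",*band(s,n,D[n]))
s=snap("wrist"); print(np.array(s["hand_eye"]),s["vertical_fov"],s["k1"])
c=snap("top")["color"]; cv2.imwrite("pics/fobcrop.png",np.hstack([cv2.resize(c[150:210,390:490],(480,360)),cv2.resize(c[155:220,272:342],(320,360))]))
E
```

```text
round mark [ 622.46 -154.08    1.57] 1.2490826714550485 167
 head [ 437.86 -155.04] 1.5421010323654019 [34.   19.07] 86.10969905618799
 band [ 437.02 -155.17    2.6 ] 2.7236229593846275 204
hex mark [639.99 142.92   1.67] 1.2958539456675957 188
 head [461.88 298.85] 2.3399576630793226 [21.46 34.53] 85.76292272939781
 band [461.2  299.94   4.51] 2.5596905755063144 218
card mark [453.57  11.55   5.26] 1.2916603285135537 211
 head [ 435.81 -294.31] 2.4070196545949893 [21.53 35.62] 85.99325489317448
 band [ 435.94 -295.62    5.55] 2.7909639644379127 270
fob mark [623.82  -6.12   3.74] 1.3243413111531677 180
 head [ 640.48 -287.98] 0.3539654343038528 [34.1  22.47] 85.69034501858425
 band [ 643.74 -290.04    0.31] 2.2693290540000968 171
[[  -0.     -0.96   -0.28   69.39]
 [   1.     -0.     -0.      1.76]
 [   0.     -0.28    0.96 -142.41]
 [   0.      0.      0.      1.  ]] 69.91699301652112 0.0035837888356559104
```

View pics/fobcrop.png

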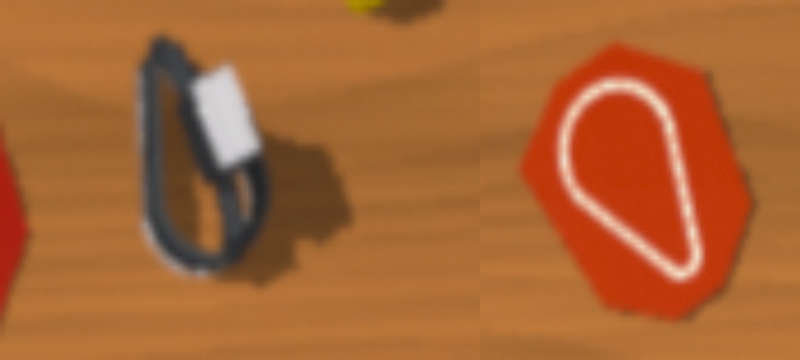

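The crop shows the dark fob die with its narrow end to the upper left (yaw about 0.33). The red fob mark has its narrow end to the lower right (yaw about 3.74). Both agree with the fits. Next I move to a wrist view of all the marks and check the IK.

```bash
cat >> lib.py <<'E'
def down(th):
    c,s=np.cos(th),np.sin(th); return Ro.from_matrix([[c,s,0],[s,-c,0],[0,0,-1]]).as_rotvec()
wrap=lambda a:(a+np.pi)%(2*np.pi)-np.pi
E
python3 - <<'E'
from lib import *
np.set_printoptions(precision=3,suppress=True)
import json
q=[manip.solve_ik([540,0,370],down(t)) for t in (0,np.pi/2,np.pi,-np.pi/2)]; print(q)
manip.move_ptp([560,0,370],down(np.pi))
s=snap("wrist"); cv2.imwrite("pics/w1.png",s["color"])
M=dict(round=(622.5,-154),hex=(640,143),card=(453.6,11.6),fob=(623.8,-6)); 
out={}
for n in M:
    r=mark(s,n,M[n]); print(n,*r); out[n]=list(r[0])
json.dump(out,open("marks.json","w"))
D=dict(round=(438,-155,1.54),hex=(461.5,299,2.34),card=(436,-295,2.407),fob=(641,-288,.33))
for n,d in D.items():
    for k in (0,np.pi):
        print(n,k,manip.solve_ik([d[0],d[1],55],down(d[2]+k)))
        for j in {"hex":range(6),"card":(0,3),"round":(0,1,2,3,4,5),"fob":(0,)}[n]:
            print("   place",j,round(wrap(out[n][2]+j*np.pi/3+k),2),manip.solve_ik([*out[n][:2],60],down(out[n][2]+j*np.pi/3+k)))
print(manip.read_state()["time_s"])
E
```

```text
[array([-0.961,  0.126,  0.948,  1.761, -0.106,  1.308, -1.56 ]), array([-0.849,  0.112,  0.814,  1.757, -0.085,  1.308, -0.017]), array([-0.757,  0.106,  0.707,  1.754, -0.071,  1.308,  1.537]), None]
round [ 624.044 -153.197   -0.018] 1.1141391651835602 351
hex [641.53  143.691   1.665] 1.2621553945168302 410
card [455.127  12.232   2.123] 1.1755346761952403 563
fob [625.425  -5.385   3.734] 1.2050079073844497 375
round 0 [-0.44   0.462  0.788  2.245 -0.561  0.636  0.73 ]
   place 0 -0.02 [-0.533  0.837  1.01   1.849 -0.866  0.972 -0.719]
   place 1 1.03 [-0.469  0.763  0.886  1.846 -0.748  0.906  0.234]
   place 2 2.08 [-0.34   0.668  0.671  1.839 -0.55   0.829  1.117]
   place 3 3.12 [-0.302  0.649  0.614  1.837 -0.499  0.815  2.121]
   place 4 -2.11 [ 0.362  0.578 -0.297  1.794  0.224  0.802  2.555]
   place 5 -1.06 [-0.533  0.837  1.01   1.849 -0.866  0.972 -1.766]
round 3.141592653589793 [ 1.051  0.549 -1.027  2.165  0.678  0.793  2.694]
   place 0 3.12 [-0.302  0.649  0.614  1.837 -0.499  0.815  2.121]
   place 1 -2.11 [ 0.362  0.578 -0.297  1.794  0.224  0.802  2.555]
   pla
[... 1177 characters left out ...]
.795 -0.378  0.806  2.189]
card 0 [-0.226  0.62   0.918  2.116 -0.733  0.762  2.004]
   place 0 2.12 [-0.743  0.403  0.692  2.259 -0.449  0.614  0.835]
   place 3 -1.02 [-1.071  0.704  1.209  2.271 -0.947  0.841 -1.803]
card 3.141592653589793 [-0.372  0.838  1.202  2.121 -1.015  0.954 -0.88 ]
   place 0 -1.02 [-1.071  0.704  1.209  2.271 -0.947  0.841 -1.803]
   place 3 2.12 [-0.743  0.403  0.692  2.259 -0.449  0.614  0.835]
fob 0 [-0.299  0.934  1.021  1.701 -0.908  1.054 -0.205]
   place 0 -2.55 [-0.478  0.599  0.518  1.874 -0.41   0.776  2.426]
fob 3.141592653589793 [-0.071  0.734  0.596  1.688 -0.51   0.88   2.638]
   place 0 0.59 [-0.736  0.759  0.923  1.888 -0.775  0.901 -0.404]
3.6667
```

View pics/w1.png

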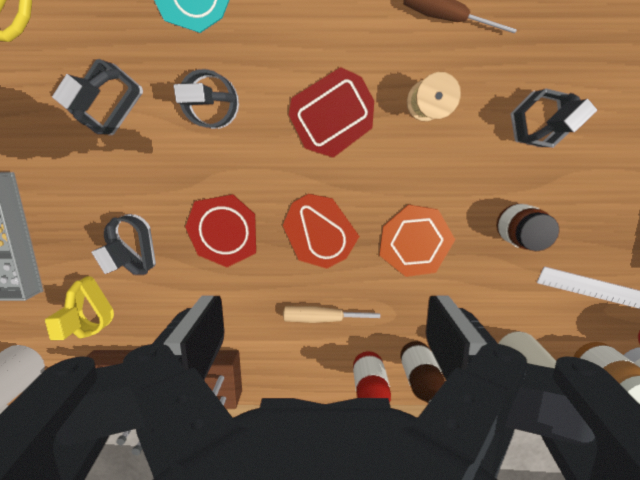

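The wrist view shows all four marks between (215,115) and (415,240), and its fits agree with the top camera within 1.5 mm. Next is the round die.

```bash
cat >> lib.py <<'E'
import json
MK=json.load(open("marks.json"))
def headw(s,c0,r=40):
    X=s["X"]; m=(np.hypot(X[...,0]-c0[0],X[...,1]-c0[1])<r)&(X[...,2]>80)&(X[...,2]<95)
    m=cv2.morphologyEx(m.astype(np.uint8),cv2.MORPH_OPEN,np.ones((3,3)))>0
    c,w,a=cv2.minAreaRect(plane(s,86)[m].astype(np.float32))
    if w[0]<w[1]: a+=90
    return np.array(c),np.radians(a),np.array(w)
def grasp(xy,th,Z=50):
    manip.move_ptp([*xy,200],down(th)); manip.gripper_to(60)
    s=snap("wrist"); c,a,w=headw(s,xy); a=th+(a-th+np.pi/2)%np.pi-np.pi/2
    print("head",c,a,w,"pre",xy,th)
    assert np.hypot(*(c-xy))<12 and abs(a-th)<.25 and abs(w.max()-34)<5
    manip.line_to([*c,110],down(a),v=180); manip.line_to([*c,Z],v=100)
    manip.gripper_to(0); st=manip.read_state(); print("grip",st["grip_width"],st["finger_force"])
    assert st["grip_width"]>10
    manip.line_to([*c,90],v=100); manip.line_to([*c,200],v=200)
    return a
def place(name,th,Z=50,ptp=False):
    x,y,_=MK[name]
    if ptp: manip.move_ptp([x,y,200],down(th))
    else: manip.line_to([x,y,200],down(th),v=200)
    manip.line_to([x,y,Z+24],v=150); manip.hold(.3)
    print("contact",manip.line_to([x,y,Z+2],v=25,guard=6),manip.read_state()["eef_pos"])
    manip.gripper_to(60); manip.line_to([x,y,130],v=120); manip.line_to([x,y,200],v=200)
    s=snap("wrist"); c,a,w=headw(s,[x,y]); print("placed",name,c-[x,y],a,w,"t",manip.read_state()["time_s"]); return s
E
python3 - <<'E'
from lib import *
np.set_printoptions(precision=3,suppress=True)
a=grasp(np.array([438,-155]),1.54)
s=place("round",a); cv2.imwrite("pics/r1.png",s["color"])
E
```

```text
head [ 438.809 -153.773] 1.6123896973742413 [19.779 34.485] pre [ 438 -155] 1.54
grip 19.09466378958287 60.804625153541565
contact True [ 623.862 -153.151   54.132]
placed round [ 1.016 -0.766] 1.6126636284594908 [19.657 35.465] t 13.25
```

View pics/r1.png

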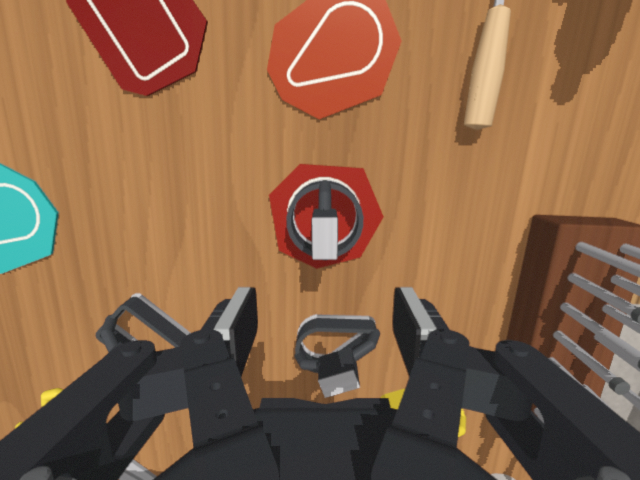

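The round die stands on its outline at (325,215), with its head about 1 mm off. Next are the hex and card dies.

Run:
```python
from lib import *
np.set_printoptions(precision=3,suppress=True)
def near(name,a,per):  # mark yaw nearest to a under the symmetry
    y=MK[name][2]; return y+round((a-y)/per)*per
a=grasp(np.array([436.,-295]),2.407)
s1=place("card",near("card",a,np.pi))
a=grasp(np.array([461.5,299]),2.34)
s2=place("hex",near("hex",a,np.pi/3))
cv2.imwrite("pics/ch.png",np.hstack([cv2.resize(s["color"],(400,300)) for s in (s1,s2)]))
print(manip.read_state()["qpos"],MK)
```

```text
head [ 436.851 -294.291] 2.4156700678687577 [19.379 33.794] pre [ 436. -295.] 2.407
grip 19.433124486526953 61.33849024772644
contact True [454.995  12.179  54.136]
placed card [1.033 0.563] 2.1325517426483875 [20.021 35.493] t 23.0833
head [462.557 300.939] 2.407996435503803 [19.797 34.264] pre [461.5 299. ] 2.34
grip 19.306954304630487 61.176817417144775
contact True [641.367 143.578  54.239]
placed hex [1.371 0.426] 2.722160760868854 [19.992 35.476] t 32.7333
[-0.6    0.447  0.381  1.694 -0.187  1.041  0.985] {'round': [624.0435581923695, -153.19666057637272, -0.017562371017051784], 'hex': [641.5304126312185, 143.6910774501614, 1.6654492985497225], 'card': [455.12715624617374, 12.231935491287462, 2.122781714636063], 'fob': [625.4246710376399, -5.385032050260267, 3.733602339448234]}
```

View pics/ch.png

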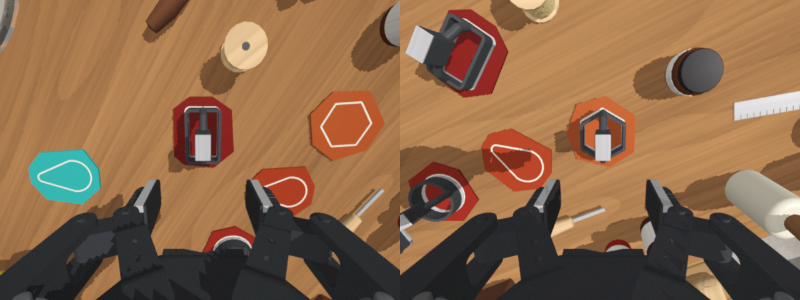

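Card at (203,132) and hex at (602,130) are both covered by their dies and aligned. Last is the fob die.

Run:
```python
from lib import *
np.set_printoptions(precision=3,suppress=True)
a=grasp(np.array([641.,-288]),.34)
print(manip.read_state()["qpos"], manip.solve_ik([*MK["fob"][:2],200],down(MK["fob"][2])))
s=place("fob",MK["fob"][2],ptp=True)
x,y,_=MK["fob"]
manip.line_to([x,y,330],v=200)
p=manip.read_state()["eef_pos"]; manip.move_ptp([520,0,370],down(np.pi))
s1=snap("wrist")
for n,(X,Y,Y0) in MK.items():
    c,a,w=headw(s1,[X,Y]); print(n,c-[X,Y],wrap(a-Y0),w)
cv2.imwrite("pics/f1.png",np.hstack([cv2.resize(q["color"],(400,300)) for q in (s,s1)]))
st=manip.read_state(); print(st["time_s"])
```

```text
head [ 643.759 -287.551] 0.37122900988564167 [34.228 19.801] pre [ 641. -288.] 0.34
grip 19.283428880155423 59.301422238349915
[-0.266  0.681  0.935  1.598 -0.584  1.167 -0.399] [ 0.644  0.573 -1.026  1.707  0.528  1.167  1.636]
contact True [625.653  -5.159  59.439]
placed fob [14.172 11.313] 0.5826236798392428 [35.821 19.634] t 43.5417
round [19.759 28.227] 2.6649076131725815 [10.078 24.603]
hex [ 0.949 -0.465] 1.0458528224484969 [24.185 36.014]
card [1.6   0.353] 0.00031454114102524855 [20.066 33.989]
fob [13.904 10.999] 3.1290828261909596 [36.885 21.547]
44.9167
```

View pics/f1.png

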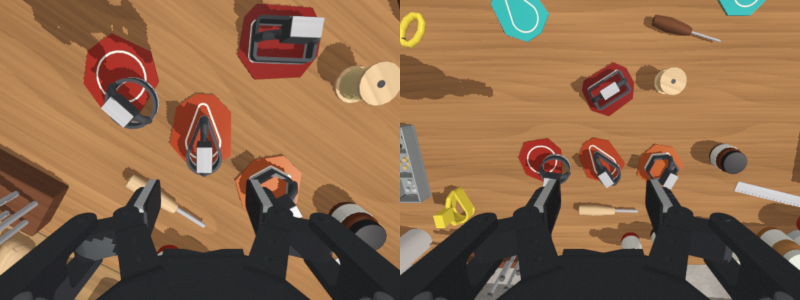

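The fob's joint-space transfer changed arm configuration and dipped. The round die was pushed off its outline and is now at (130,103) in the left half, and the fob slipped about 18 mm in the grip. Both still appear to be upright. I'll measure again from a higher, clearer pose.

Run:
```python
from lib import *
np.set_printoptions(precision=3,suppress=True)
manip.line_to([620,-30,370],v=200)
s=snap("wrist")
cv2.imwrite("pics/g1.png",s["color"])
X=s["X"]; b=(X[...,2]>80)&(X[...,2]<95)&(np.abs(X[...,1])<250)&(X[...,0]<720)&(X[...,0]>400)
n,l,st,ce=cv2.connectedComponentsWithStats(cv2.morphologyEx(b.astype(np.uint8),cv2.MORPH_OPEN,np.ones((3,3))))
for i in range(1,n):
    m=l==i
    if 20<m.sum()<3000:
        c,w,a=cv2.minAreaRect(plane(s,86)[m].astype(np.float32)); print(ce[i],c,w,np.radians(a+(90 if w[0]<w[1] else 0)),"z",np.percentile(X[m][:,2],[5,50,95]))
for nme,(x,y,yy) in MK.items(): print(nme,x,y,yy)
q=manip.read_state(); print(q["qpos"],q["time_s"],q["ft_force"])
for c,t in (([650,-190],1.6),([639,6],.58),([639,6],.58+np.pi)): print(manip.solve_ik([*c,330],down(t)))
```

```text
[360.803  51.852] (456.6106262207031, 12.602012634277344) (21.568952560424805, 35.036922454833984) 2.129035471192615 z [85.718 89.681 91.205]
[350.799 213.591] (639.732421875, 5.542728424072266) (35.43136215209961, 19.933544158935547) 0.5899483715223695 z [87.55  89.923 91.336]
[459.969 216.188] (643.1167602539062, 143.32955932617188) (23.64620590209961, 33.87738800048828) 2.712263388993683 z [83.51  89.755 91.303]
[257.982 219.383] (647.4099731445312, -112.17382049560547) (34.194271087646484, 21.80483055114746) 1.3704903938301127 z [84.059 88.151 90.372]
round 624.0435581923695 -153.19666057637272 -0.017562371017051784
hex 641.5304126312185 143.6910774501614 1.6654492985497225
card 455.12715624617374 12.231935491287462 2.122781714636063
fob 625.4246710376399 -5.385032050260267 3.733602339448234
[ 0.684  0.401 -1.007  1.507  0.339  1.422  1.234] 45.6417 [-0.708 -0.222  0.508]
[ 0.632  0.431 -0.628  1.445  0.255  1.347  0.02 ]
[ 0.282  0.342 -0.515  1.542  0.172  1.303 -1.245]
[ 0.66   0.503 -1.107  1.52   0.453  1.398  1.676]
```

View pics/g1.png

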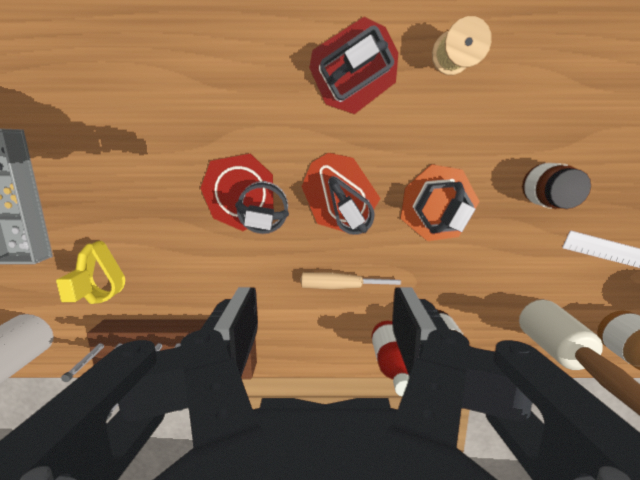

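All four dies are upright. Round at (258,219) and fob at (351,214) need small corrections, and the fob's narrow end points the right way. I'll regrasp each one with a high approach and short straight moves.

Run:
```python
from lib import *
np.set_printoptions(precision=3,suppress=True)
def mend(name,xy,th,th2):
    xy=np.array(xy); manip.move_ptp([*xy,340],down(th)); manip.line_to([*xy,200],v=180)
    c,a,w=headw(snap("wrist"),xy,30); a=th+(a-th+np.pi/2)%np.pi-np.pi/2
    print(name,"head",c-xy,a-th,w); assert np.hypot(*(c-xy))<8 and abs(a-th)<.2
    manip.line_to([*c,110],down(a),v=150); manip.line_to([*c,54],v=80)
    manip.gripper_to(0); print("grip",manip.read_state()["grip_width"])
    manip.line_to([*c,85],v=80)
    x,y,_=MK[name]; t2=a if th2 is None else th2
    manip.line_to([x,y,85],down(t2),v=60); manip.line_to([x,y,66],v=60); manip.hold(.3)
    print("contact",manip.line_to([x,y,51],v=25,guard=6),manip.read_state()["eef_pos"])
    manip.gripper_to(60); manip.line_to([x,y,130],v=120); manip.line_to([x,y,200],v=150)
    s=snap("wrist"); c,a,w=headw(s,[x,y]); print("placed",c-[x,y],a,w,manip.read_state()["time_s"])
    manip.line_to([x,y,340],v=200); return s
s1=mend("round",[647.4,-112.2],1.37,None)
s2=mend("fob",[639.5,5.6],.59+np.pi,MK["fob"][2])
manip.move_ptp([620,-30,370],down(np.pi)); s=snap("wrist"); cv2.imwrite("pics/h1.png",s["color"])
for n,(X,Y,Y0) in MK.items():
    c,a,w=headw(s,[X,Y]); print(n,c-[X,Y],wrap(a-Y0),w)
print(manip.read_state()["time_s"])
```

```text
round head [0.254 0.019] -0.0007809992742910943 [33.975 19.761]
grip 18.87810408780233
contact True [ 624.229 -153.354   57.961]
placed [-1.066 -7.444] 1.3785094381884504 [35.232 19.394] 54.6333
fob head [0.41  0.085] -0.0003401154027127262 [35.294 19.708]
grip 18.959039024705113
contact True [625.427  -5.47   54.385]
placed [-0.665 -0.457] 0.5908622352504301 [35.053 19.596] 64.4167
round [-0.699 -7.289] 1.3887117640589048 [35.798 21.836]
hex [ 1.565 -0.716] 1.0414061423763918 [23.978 34.082]
card [1.65  0.309] -0.004766603771277467 [21.585 35.239]
fob [-0.208 -0.481] 3.1364495292402825 [34.925 20.201]
65.8667
```

View pics/h1.png

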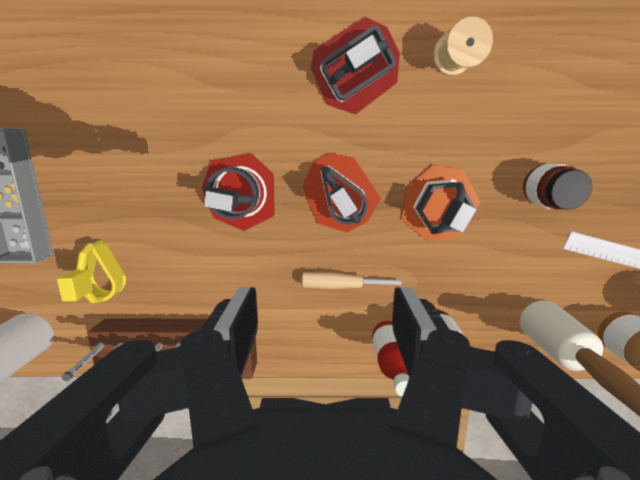

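Hex, card and fob fit within 2 mm. The round die was tilted over the leather's edge when gripped, so it landed about 7 mm off. I'll regrasp it once more now that it sits flat.

Run:
```python
from lib import *
np.set_printoptions(precision=3,suppress=True)
x,y,_=MK["round"]; th=1.385; xy=np.array([x-1,y-7.4])
manip.move_ptp([*xy,340],down(th)); manip.line_to([*xy,200],v=180)
c,a,w=headw(snap("wrist"),xy,30); a=th+(a-th+np.pi/2)%np.pi-np.pi/2
print(c-xy,a,w); assert np.hypot(*(c-xy))<8 and abs(a-th)<.2
manip.line_to([*c,110],down(a),v=150); manip.line_to([*c,54],v=80); manip.gripper_to(0)
manip.line_to([*c,75],v=80); manip.line_to([x,y,75],v=40); manip.line_to([x,y,64],v=40); manip.hold(.3)
print("contact",manip.line_to([x,y,51],v=25,guard=6),manip.read_state()["eef_pos"])
manip.gripper_to(60); manip.line_to([x,y,130],v=120); manip.line_to([x,y,340],v=200)
manip.move_ptp([620,-30,370],down(np.pi)); s=snap("wrist"); cv2.imwrite("pics/k1.png",s["color"])
for n,(X,Y,Y0) in MK.items():
    c,a,w=headw(s,[X,Y]); print(n,c-[X,Y],wrap(a-Y0),w)
print(manip.read_state()["time_s"])
```

```text
[ 0.316 -0.082] 1.3843277793800013 [35.595 19.805]
contact True [ 624.1   -153.225   54.157]
round [0.904 0.123] 1.4061838318645332 [35.794 21.446]
hex [ 1.52  -0.608] 1.0487289032677278 [24.047 33.976]
card [1.529 0.411] -0.01146365496449997 [21.584 35.272]
fob [-0.283 -0.42 ] 3.1376535443691065 [34.884 20.151]
76.0083
```

View pics/k1.png

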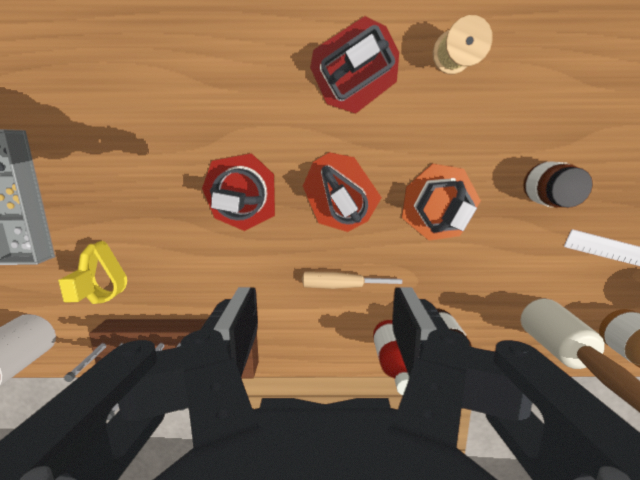

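All four dies now cover their outlines within 2 mm: round (240,193), fob (340,190), hex (445,205) and card (355,63). The arm is clear of everything.

```bash
python3 -c "
from rig import manip
print(manip.finish_job())"
```

```text
the job is handed in; nothing more can be done
None
```

I handed the job in at about 76 s of the 109 s: by the last wrist picture all four dies stand upright and released, within 2 mm of their outlines. On the way, the fob's transfer knocked the round die off its mark and shifted the fob in the grip; both were re-placed, and no verdict came back.

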